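Top up a spring-loaded rotor magazine

TASK

The spring magazine on the bench holds one small drum rotor; top it up with the two other drum rotors of the same kind from the blue tray. Put each on the column with its boss up and press it straight down against the spring until both side catches snap out over its rim, so that at the end all three rotors are stacked level under the catches; leave the odd rotor with the open vanes in the tray and the other things on the bench alone.

Things in the scene. Friction and masses are not known exactly. Their poses are not given: they have to be found in the camera images.
- magazine: Fixed spring magazine, 150 mm high: base plate 100 x 136 x 10 mm and over it an upright column (36 mm bore for the 34 mm rotors) between 4 round steel rods of 8 mm at (+-13, +-18) mm, straight to z = 140 with tapered tips to z = 150 mm. Origin: centre of its underside; z: column axis. Cheeks and catch housings stand at |y| 20 to 60 mm, to z = 135 mm; the +x and -x sides are open.
- mouth (a point): Point on the column axis at the tips of the rods, 150 mm above the bench, with the magazine's axes. Along x the column is open down to the base: fingers up to 24 mm wide that hold a rotor across its rim and close along this x go down between the rods and can open there.
- catch_level (a point): Point on the column axis level with the flat undersides of both catches, 120 mm above the bench. A latched rotor has the rim of its top face here, its middle 8 mm below.
- follower (a joint): Travel (m, grows downward) of the sprung plate under the stack: about 0 with one rotor latched (the start), 0.016 with two, 0.032 with three (full), 0.042 at its stop. The spring pushes up with 5 N at 0, 8 N at 0.016, 11.5 N at 0.032; the catches add up to about 4 N while a rotor passes them.
- catch_left (a joint): Sprung steel catch on the magazine's +y side: 0 = out (its nose, 12 mm wide, reaches 4.5 mm over the rotor's rim; underside at 120 mm, sloping top to 130 mm), 0.0045 = pushed aside by a rotor, 0.007 = fully back. A rotor pressed down on the slope moves it aside; it snaps out once the rotor's rim is below 120 mm, then holds the stack down.
- catch_right (a joint): The same catch on the magazine's -y side.
- drum_a_mid (a point): Middle (8 mm above the underside) of a loose black drum rotor in the tray: plain round drum, diameter 34 mm, 16 mm high, about 30 g, with a boss of 10 mm diameter standing 7 mm up from the centre of its top; z points up through the boss. Stacked, the boss enters the hollow underside of the next rotor, so each adds 16 mm.
- drum_b_mid (a point): Middle of the second such drum rotor in the tray, same sizes.
- drum_in_mid (a point): Middle of the third such drum rotor, latched in the magazine at the start.
- tray: Open blue parts tray, fixed, 149 (x) x 212 (y) x 34 mm, floor and walls 2 mm thick; origin: centre of its underside. Three rotors stand on its floor in a row along its y, about 64 mm apart, in any order, within 12 mm of its middle in x, so there is more room beside them along x.
- vane_rotor_mid (a point): Middle of the odd rotor in the tray: black, 38 mm across and 27 mm high, open vanes and a thin shaft on top. It stays in the tray.
- lug_rotor: Black rotor with three lugs, 42 x 42 x 22 mm, on the bench; leave it.
- screwdriver: Screwdriver with blue handle, 140 mm long, on the bench; leave it.
- marker: Black marker pen, 136 mm long, on the bench; leave it.

How it is judged:
By the outcome, as a careful person would: the job done as asked, in the order asked, and still so for the second after the job is handed in, with the robot touching nothing.
It also fails if it takes over 61 s, if anything falls off the work surface, if the arm or the gripper's body presses on something with over 40 N, if the wrist force passes 120 N, or if a joint passes its speed limit or range.

ROBOT

A 6-joint arm with a two-finger parallel gripper is mounted at the origin on a cart in front of the work surface, level with it; the furniture and walls round the work are solid. World frame = base frame: x ahead of the robot, y to its left, z up, the work surface at z = 0. Lengths are in m, angles in rad, forces in N, time in s.
With the tool pointing down it reaches from about 0.25 to 0.8 m from the base axis. Payload 8.5 kg.
Tool frame: the origin (TCP) lies at the very end of the fingers, on their centre line; the grasp point (between the pads) lies 19 mm behind it; z points along the fingers, y is the direction in which the jaws open and shut (so a half turn about z gives the same grasp; the last joint's range is limited). The gripper opens to 85 mm and grips with 20 to 120 N. Pads are 22 mm wide; open, the fingers measure 114 mm over their backs; the gripper's body (76 mm by 85 mm) begins 54 mm behind the grasp point. The pads swing forward as they close: fully open they stand 13 mm farther back than shut.
Start: joints at [-1.247, 0.238, -0.013, 1.319, 0, 1.571], TCP at [0.167, -0.498, 0.231] pointing down, gripper open.
Joint ranges: [-2.66, 2.66], [-1.03, 1.9], [-1.14, 1.46], [-1.82, 2.27], [-1.45, 1.34], [-3.14, 3.14]. Speed limits (rad/s): [2.22, 2.22, 2.79, 3.14, 3.14, 3.14].

INTERFACE

Orientations are given as a unit quaternion [w, x, y, z].
In Python, from station import * gives the robot as it stands. The module is installed in compiled form; this text tells all that it offers. Calls block until the motion is done:
- move_pose(position, orientation): joint-space move of the TCP to a pose.
- servo_line(position, speed=0.15, orientation=None, until_force=None): straight line of the TCP; orientation=None keeps the orientation; speed is the mean speed in m/s. With until_force (N) it stops when the force on the tool has changed by that much, and returns True; else False.
- movej(angles): joint-space move.
- gripper_open() and close(effort=None): open the fingers fully, or close them until they stop; effort is the grip in N (None keeps the last).
- pause(seconds).
- inverse_kinematics(position, orientation): joint angles nearest the present ones, or None.
- read_camera(name): name is "scene" or "top" or "wrist"; returns the picture (400x640x3 uint8, blue, green, red); there is no depth.
- get_calibration(name): a dict with "fx", "fy", "cx", "cy" (pixels), "k1" (the pictures are not rectified: a ray, as slopes to the right and down, at radius r is drawn at 1 + k1 r^2 times it, then the intrinsics apply), "xyz" and "attitude" of the camera in the world; the wrist camera has in their place "tool_from_camera" (4x4, takes a point from camera to tool coordinates, whose origin is the TCP and whose axes are the flange's). Camera axes: x right, y down, z forward; pixel columns grow to the right and rows downward; lengths in m; the calibration is good to about 2 mm. A picture is of the moment at which its call begins: read the wrist's pose just before it. get_calibration takes no time and is no camera call.
A pose or a line that the arm cannot do raises PlanningError and nothing moves.
- job_done(): hands the job in, once; it reports no verdict.
Readings, each from a call of its own:
- read_time_s(): time.
- read_joint_pos(): joint angles.
- read_joint_vel(): joint speeds.
- read_joint_efforts(): joint torques, N m.
- read_eef_pos(): TCP position.
- read_tool_rot(): TCP orientation.
- read_wrist_force(): force on the tool from outside, world axes, zero at the start.
- read_torque(): the same for the moment, N m.
- read_opening(): finger opening in m.
Only numpy, scipy, OpenCV 4.12 (cv2) and the standard library are available. Lean on these libraries where they do the work, as an engineer would, in place of code of your own. Each camera call takes 0.05 s, during which the arm holds its last target.

## Working session

There is one attempt and no reset: what is moved stays moved. The work goes in short steps, each a Python script; the robot and the scene stay as the last script left them, time stands still between calls to the robot, and variables do not carry over. Pictures are saved under pics/ and viewed, and the job is handed in when it is done.

```bash
mkdir -p pics
python3 - <<'E'
from station import *
import cv2
for n in ("scene","top","wrist"):
    cv2.imwrite(f"pics/{n}0.png",read_camera(n)); print(n,get_calibration(n))
print(read_time_s(),read_eef_pos(),read_tool_rot(),read_opening())
E
```

```text
scene {'fx': 475.57902775347554, 'fy': 475.57902775347554, 'cx': 319.8080788526302, 'cy': 197.04650717970623, 'k1': -0.13503043874550247, 'xyz': array([-0.05243044,  0.8277153 ,  0.83844881]), 'attitude': array([ 0.14732213, -0.27355477,  0.84820602, -0.42896447])}
top {'fx': 369.8899305330092, 'fy': 369.8899305330092, 'cx': 320.0963155940516, 'cy': 197.54480611183925, 'k1': -0.012961224358715872, 'xyz': array([0.32199144, 0.06134931, 1.05564747]), 'attitude': array([-0.09094479,  0.70645757, -0.69656031,  0.08631621])}
wrist {'fx': 282.2807952468917, 'fy': 282.2807952468917, 'cx': 320.16005108467454, 'cy': 197.72616690524882, 'k1': -0.021927932437360836, 'tool_from_camera': array([[ 8.83692976e-04, -9.51568124e-01, -3.07436701e-01,
         7.78946307e-02],
       [ 9.99999574e-01,  9.22512248e-04,  1.90587245e-05,
        -5.64700923e-04],
       [ 2.65478448e-04, -3.07436587e-01,  9.51568534e-01,
        -1.42049102e-01],
       [ 0.00000000e+00,  0.00000000e+00,  0.00000000e+00,
         1.00000000e+00]])}
0.15 [ 0.16694116 -0.49739065  0.23080755] [-5.79928852e-04  9.86922118e-01  1.61196746e-01 -7.65469739e-05] 0.08536861672707868
```

View pics/scene0.png

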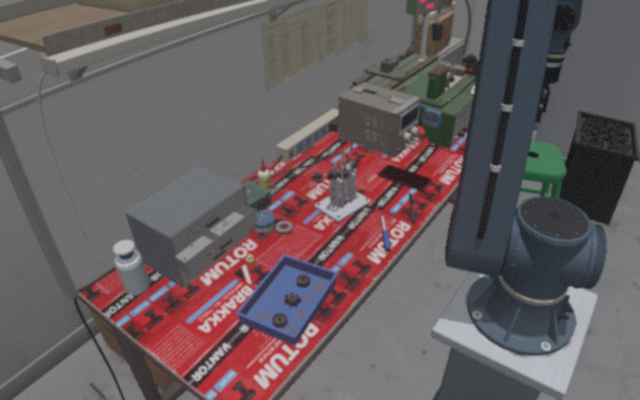

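View pics/top0.png

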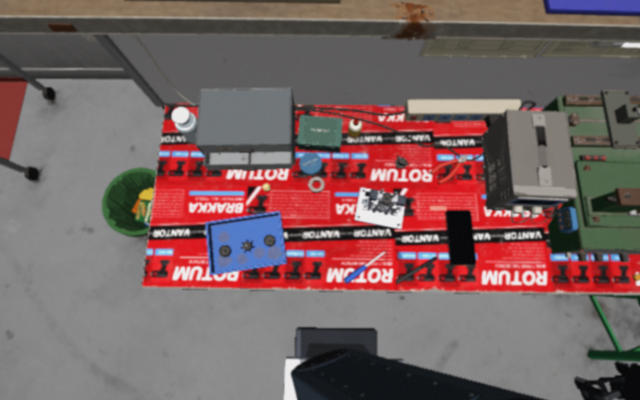

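View pics/wrist0.png

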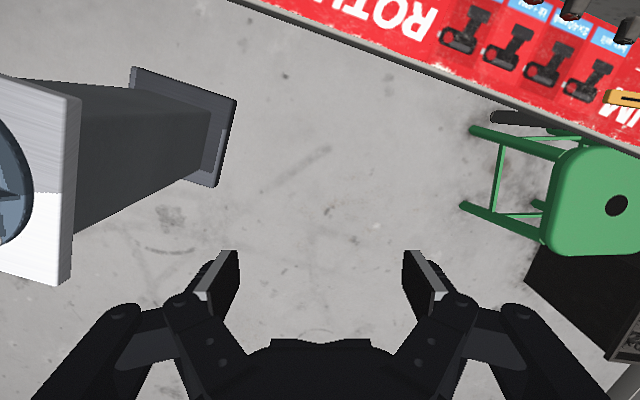

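The top view shows the tray at about (246,243) with three rotors (middle one at (248,245) looks vaned) and the magazine at (382,207). I'll enlarge both.

```bash
cat > h.py <<'E'
import numpy as np, cv2
from scipy.spatial.transform import Rotation as R
from station import *
def rot(q): return R.from_quat([q[1],q[2],q[3],q[0]])
def cam(name,eef=None,q=None):
    c=get_calibration(name)
    if name=="wrist":
        T=np.array(c["tool_from_camera"]); Rt=rot(q).as_matrix()
        return c,Rt@T[:3,:3],Rt@T[:3,3]+np.array(eef)
    return c,rot(c["attitude"]).as_matrix(),np.array(c["xyz"])
def pix2plane(cm,u,v,z):
    c,Rm,p=cm
    d=np.array([(u-c["cx"])/c["fx"],(v-c["cy"])/c["fy"]]); s=d.copy()
    for _ in range(20): s=d/(1+c["k1"]*(s@s))
    r=Rm@np.array([s[0],s[1],1.]); return p+r*(z-p[2])/r[2]
def proj(cm,P):
    c,Rm,p=cm
    x=Rm.T@(np.array(P)-p); s=x[:2]/x[2]; s=s*(1+c["k1"]*(s@s))
    return np.array([c["cx"]+c["fx"]*s[0],c["cy"]+c["fy"]*s[1]])
def crop(img,u0,v0,u1,v1,k,name): cv2.imwrite(name,cv2.resize(img[v0:v1,u0:u1],None,fx=k,fy=k,interpolation=cv2.INTER_CUBIC))
def down(yaw):  # tool z down, tool y (jaw axis) at world angle yaw
    y=np.array([np.cos(yaw),np.sin(yaw),0]); z=np.array([0,0,-1.]); x=np.cross(y,z)
    q=R.from_matrix(np.c_[x,y,z]).as_quat(); return np.array([q[3],q[0],q[1],q[2]])
E
python3 - <<'E'
from h import *
t=cv2.imread("pics/top0.png")
crop(t,200,200,296,280,8,"pics/t_tray.png"); crop(t,345,175,425,235,9,"pics/t_mag.png")
s=cv2.imread("pics/scene0.png"); crop(s,300,150,400,225,8,"pics/s_mag.png")
cm=cam("top"); print(cm[1])
for u,v,z in [(224,251,.025),(248,245,.025),(270,240,.025),(382,207,.01),(382,207,.13)]: print(u,v,pix2plane(cm,u,v,z).round(4))
E
```

```text
[[ 0.01470649 -0.96848058  0.24865455]
 [-0.99988062 -0.01306556  0.00824838]
 [-0.00473958 -0.24874617 -0.96855711]]
224 251 [0.4296 0.335  0.025 ]
248 245 [0.4472 0.2692 0.025 ]
270 240 [0.4621 0.2084 0.025 ]
382 207 [ 0.5646 -0.1096  0.01  ]
382 207 [ 0.5367 -0.09    0.13  ]
```

View pics/t_tray.png

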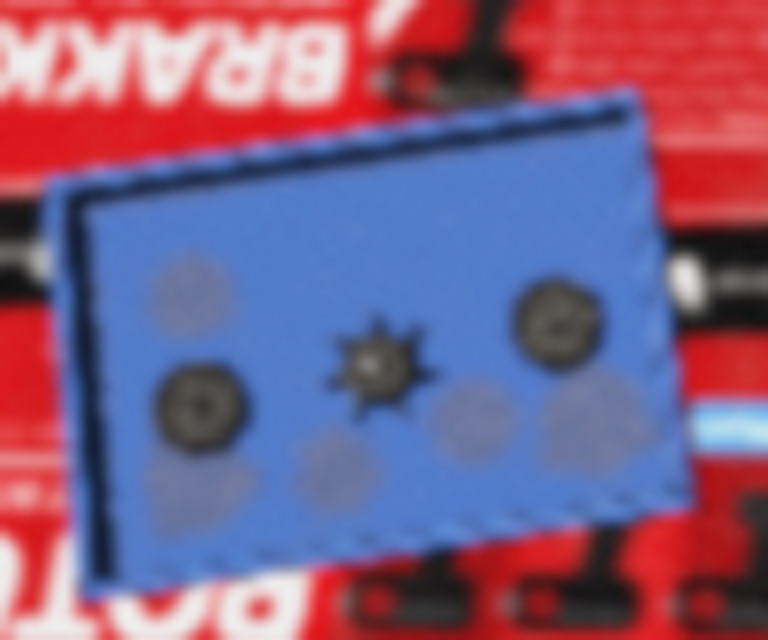

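View pics/t_mag.png

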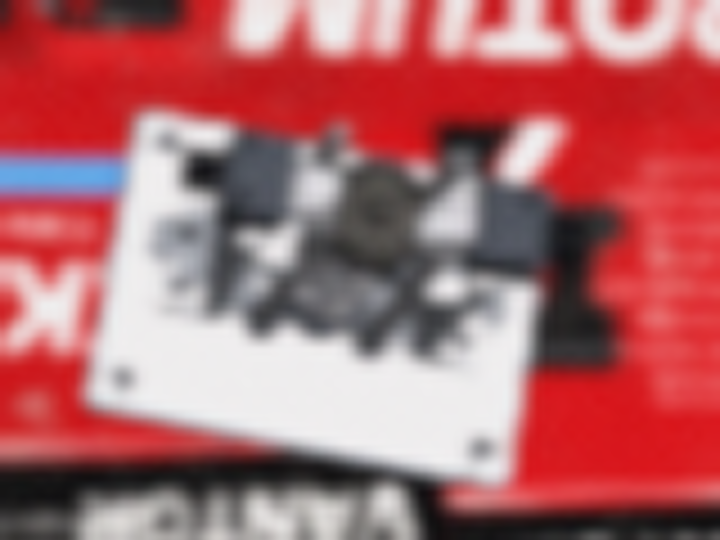

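View pics/s_mag.png

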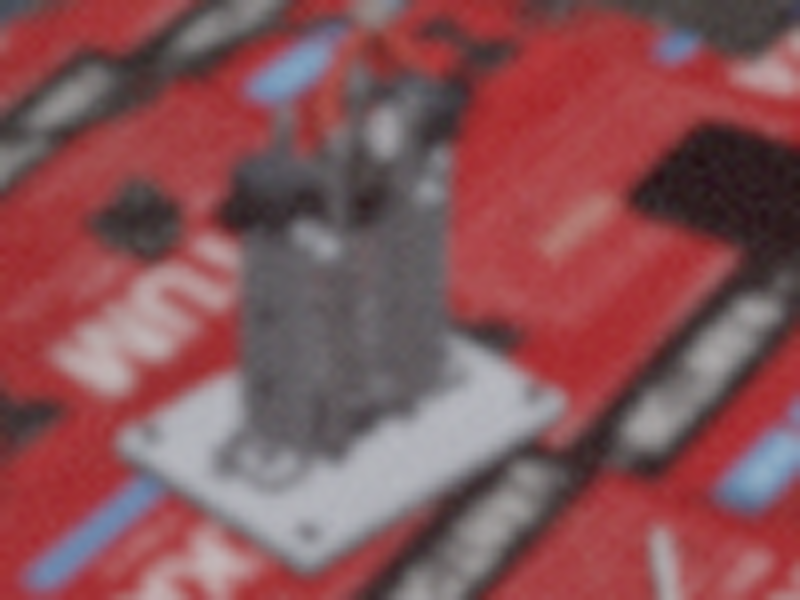

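Run:
```python
from h import *
cm=cam("top")
def C(pts,o,k,z): return np.array([pix2plane(cm,o[0]+x/k,o[1]+y/k,z)[:2] for x,y in pts])
t=C([(48,183),(634,92),(692,507),(92,598)],(200,200),8,.034)
print("tray",t.round(4).tolist(),t.mean(0),[np.linalg.norm(t[i]-t[(i+1)%4]).round(4) for i in range(4)])
d=t[0]-t[1];print("tray y axis ang deg",np.degrees(np.arctan2(d[1],d[0])))
r=C([(202,408),(380,366),(558,324)],(200,200),8,.018);print("rotors",r)
m=C([(135,110),(512,485),(85,405)],(345,175),9,.010);print("mag",m.round(4).tolist(),(m[0]+m[1])/2,np.linalg.norm(m[0]-m[2]),np.linalg.norm(m[1]-m[2]))
d=m[2]-m[1];print("mag y ang",np.degrees(np.arctan2(d[1],d[0])))
print("rotor in mag", C([(378,213)],(345,175),9,.120))
```

```text
tray [[0.5065, 0.3896], [0.542, 0.1849], [0.3975, 0.159], [0.3639, 0.3616]] [0.45248553 0.2737809 ] [np.float64(0.2077), np.float64(0.1468), np.float64(0.2054), np.float64(0.1452)]
tray y axis ang deg 99.84861349118242
rotors [[0.43033492 0.33338032]
 [0.44594023 0.27190201]
 [0.46162261 0.21008521]]
mag [[0.6233, -0.0465], [0.5012, -0.1646], [0.5252, -0.0294]] [ 0.56226196 -0.10559368] 0.09965239951729826 0.1373553669864161
mag y ang 79.94645780258281
rotor in mag [[ 0.56153041 -0.10522572]]
```

Run:
```python
from h import *
print(rot(read_tool_rot()).as_matrix().round(3))
for yaw0 in (0,180):
  for p,yw in [((.4303,.3334,.12),9.85),((.4303,.3334,.004),9.85),((.4616,.2101,.004),9.85),((.562,-.1054,.22),-10.05),((.562,-.1054,.10),-10.05)]:
    q=inverse_kinematics(p,down(np.radians(yw+yaw0))); print(yaw0,p,None if q is None else np.round(q,2))
```

```text
[[ 0.948  0.318 -0.   ]
 [ 0.318 -0.948  0.001]
 [ 0.    -0.001 -1.   ]]
0 (0.4303, 0.3334, 0.12) [ 0.66  0.33 -0.18  1.06  0.    2.06]
0 (0.4303, 0.3334, 0.004) [ 0.66  0.44 -0.34  0.79  0.    2.06]
0 (0.4616, 0.2101, 0.004) [ 0.43  0.39 -0.43  0.75  0.    1.83]
0 (0.562, -0.1054, 0.22) [-0.19  0.32  0.08  1.32  0.    1.56]
0 (0.562, -0.1054, 0.1) [-0.19  0.39 -0.14  1.04  0.    1.56]
180 (0.4303, 0.3334, 0.12) [ 0.66  0.33 -0.18  1.06  0.   -1.08]
180 (0.4303, 0.3334, 0.004) [ 0.66  0.44 -0.34  0.79  0.   -1.08]
180 (0.4616, 0.2101, 0.004) [ 0.43  0.39 -0.43  0.75  0.   -1.32]
180 (0.562, -0.1054, 0.22) [-0.19  0.32  0.08  1.32  0.   -1.58]
180 (0.562, -0.1054, 0.1) [-0.19  0.39 -0.14  1.04  0.   -1.58]
```

Run:
```python
from h import *
def look(n):
    e,q=read_eef_pos(),read_tool_rot(); im=read_camera("wrist")
    cv2.imwrite(f"pics/{n}.png",im); np.savez(f"pics/{n}.npz",e=e,q=q); return e,q,im
move_pose([.562,-.1054,.23],down(np.radians(-10.05)))
e,q,im=look("wm1"); print(e,proj(cam("wrist",e,q),[.562,-.1054,.12]))
move_pose([.4616,.2101,.125],down(np.radians(9.85)))
e,q,im=look("wb1"); print(e,proj(cam("wrist",e,q),[.4616,.2101,.018]))
print(read_time_s())
```

```text
[ 0.56178192 -0.10627138  0.23005684] [321.30231969 194.2270148 ]
[0.4624265  0.20957363 0.12539792] [320.24283217 195.71558917]
3.5667
```

View pics/wm1.png

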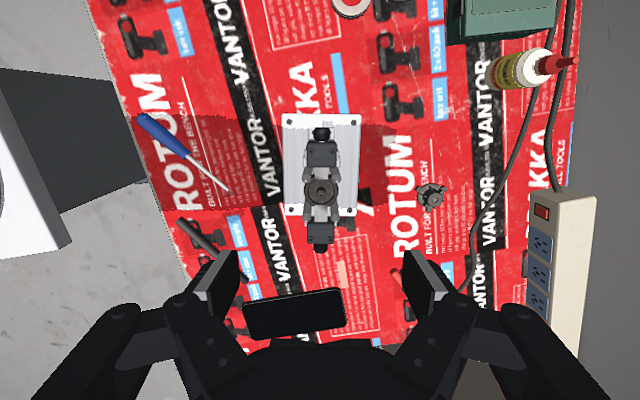

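View pics/wb1.png

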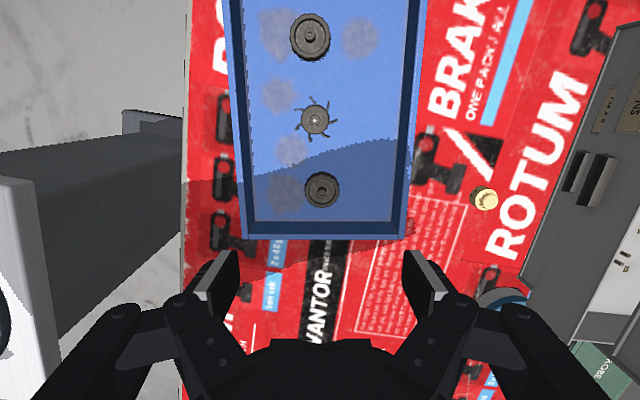

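Magazine rotor near (320,192) and drum near (321,190), both close to prediction; vane rotor at (316,120), second drum at (311,37). Enlarging.

Run:
```python
from h import *
a=cv2.imread("pics/wm1.png");b=cv2.imread("pics/wb1.png")
crop(a,270,100,370,260,3.75,"pics/c1.png");crop(a,290,160,350,220,10,"pics/c1b.png"); crop(b,290,160,350,220,10,"pics/c2.png"); crop(b,280,7,340,67,10,"pics/c3.png")
A,B,B2=[cv2.imread(f"pics/{n}.png") for n in("c1b","c2","c3")]
cv2.imwrite("pics/c.png",cv2.resize(np.hstack([A,B]),(800,400)))
print(read_eef_pos())
```

```text
[0.46253361 0.20940481 0.12542528]
```

View pics/c1.png

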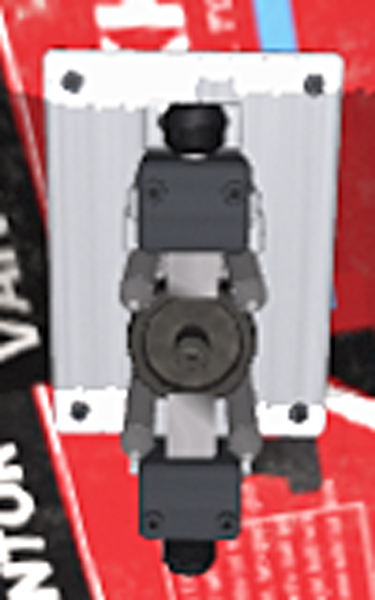

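View pics/c1b.png

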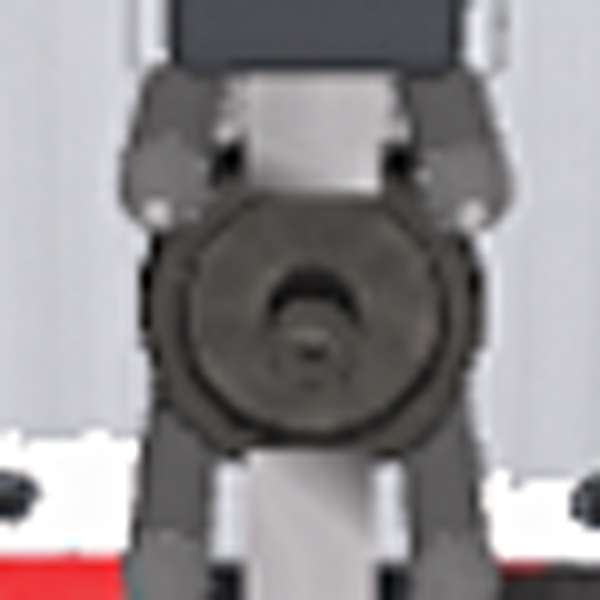

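View pics/c2.png

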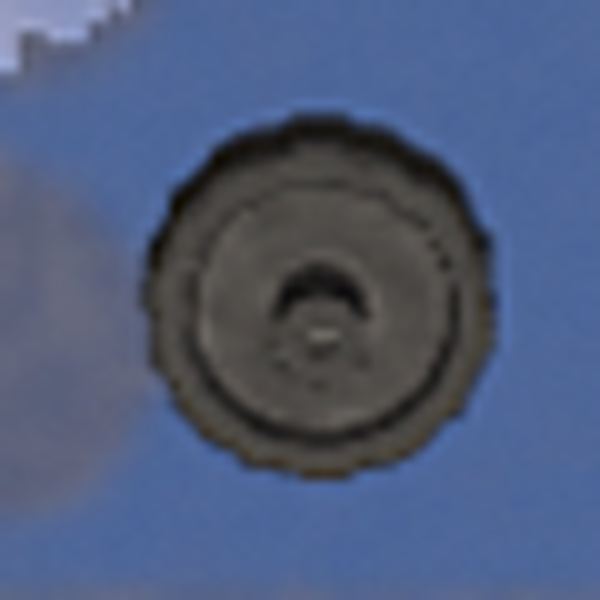

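View pics/c3.png

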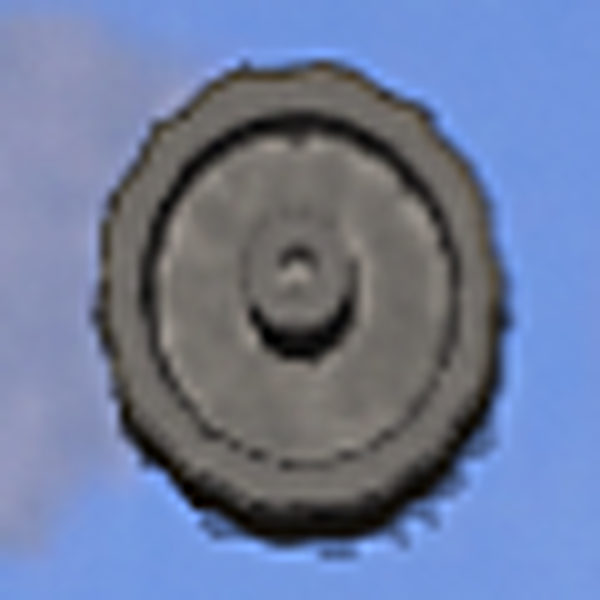

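Run:
```python
from h import *
M=np.load("pics/wm1.npz");B=np.load("pics/wb1.npz")
cm=cam("wrist",M["e"],M["q"]);cb=cam("wrist",B["e"],B["q"])
f=lambda c,x,y,o,z: pix2plane(c,o[0]+x/10-.45,o[1]+y/10-.45,z).round(4)
print("mag ring",f(cm,316,315,(290,160),.12),"boss",f(cm,312,342,(290,160),.127))
print("B ring",f(cb,329,311,(290,160),.018),"boss",f(cb,321,336,(290,160),.025), "rim", f(cb,322,296,(290,160),.012))
print("A ring",f(cb,302,290,(280,7),.018),"boss",f(cb,297,272,(280,7),.025))
# rod tips at z=.15 : in c1 crop(270,100 k3.75)
g=lambda x,y,z: pix2plane(cm,270+(x+.5)/3.75-.5,100+(y+.5)/3.75-.5,z).round(4)
for x,y in [(71,82),(314,85),(79,411),(298,413)]: print("hole",g(x,y,.01))
for x,y in [(140,155),(248,155),(140,540),(240,540)]: print("housing",g(x,y,.135))
for c,e in((cm,M),(cb,B)): 
  Rm=rot(e["q"]).as_matrix(); print(np.degrees(np.arctan2(Rm[1,1],Rm[0,1])),Rm[:,2])
```

```text
mag ring [ 0.5626 -0.102   0.12  ] boss [ 0.5621 -0.1024  0.127 ]
B ring [0.4628 0.2153 0.018 ] boss [0.4621 0.2149 0.025 ] rim [0.4622 0.2149 0.012 ]
A ring [0.4308 0.3391 0.018 ] boss [0.4307 0.3388 0.025 ]
hole [ 0.533  -0.0383  0.01  ]
hole [ 0.6121 -0.0534  0.01  ]
hole [ 0.5117 -0.1523  0.01  ]
hole [ 0.5901 -0.167   0.01  ]
housing [ 0.5593 -0.0529  0.135 ]
housing [ 0.5828 -0.0571  0.135 ]
housing [ 0.5414 -0.1456  0.135 ]
housing [ 0.5659 -0.1499  0.135 ]
-10.1354425636985 [ 2.23648817e-05 -1.94222211e-04 -9.99999981e-01]
9.781809517872707 [ 9.16404567e-04  1.30400141e-04 -9.99999572e-01]
```

Run:
```python
from h import *
b=cv2.imread("pics/wb1.png"); crop(b,190,230,450,330,3,"pics/fing.png")
B=np.load("pics/wb1.npz");cb=cam("wrist",B["e"],B["q"]);Rm=rot(B["q"]).as_matrix()
for y in(-.0425,.0425):
  for x in (-.011,.011):
    for z in (-.013,-.035): 
      p=proj(cb,B["e"]+Rm@np.array([x,y,z]));print(x,y,z,p.round(1),((p-[190,230])*3).round(0))
```

```text
-0.011 -0.0425 -0.013 [242.1 283.8] [156. 162.]
-0.011 -0.0425 -0.035 [229.7 312.2] [119. 246.]
0.011 -0.0425 -0.013 [238.4 247. ] [145.  51.]
0.011 -0.0425 -0.035 [224.5 270.7] [104. 122.]
-0.011 0.0425 -0.013 [401.  284.1] [633. 162.]
-0.011 0.0425 -0.035 [413.9 312.4] [672. 247.]
0.011 0.0425 -0.013 [405.  247.2] [645.  52.]
0.011 0.0425 -0.035 [419.3 271. ] [688. 123.]
```

View pics/fing.png

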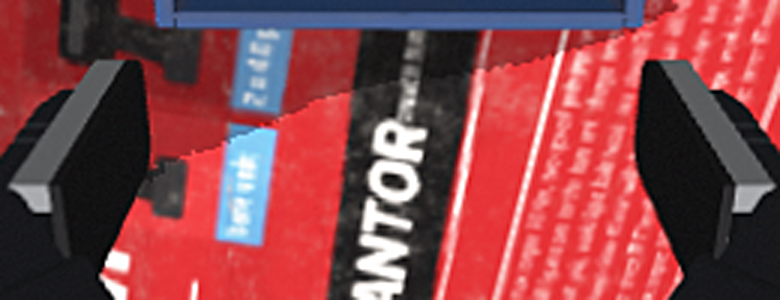

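Wrist and top cameras disagree ~4 mm in y (they agree in x). I'll look at the same drum with the tool half-turned: that cancels the camera's fixed bias.

Run:
```python
from h import *
move_pose([.4616,.2110,.125],down(np.radians(9.85+180)))
e,q=read_eef_pos(),read_tool_rot(); im=read_camera("wrist")
cv2.imwrite("pics/wb2.png",im); np.savez("pics/wb2.npz",e=e,q=q)
u,v=proj(cam("wrist",e,q),[.4622,.213,.018]); print(e,u,v,read_time_s())
u0,v0=int(u)-30,int(v)-30; print(u0,v0); crop(im,u0,v0,u0+60,v0+60,10,"pics/c4.png")
```

```text
[0.46162492 0.21097073 0.12498422] 318.0532706542308 197.47447465291205 6.2667
288 167
```

View pics/c4.png

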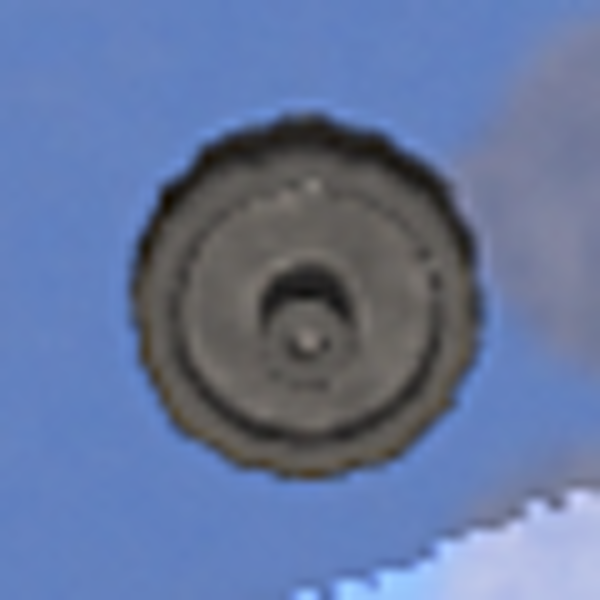

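Run:
```python
from h import *
B=np.load("pics/wb2.npz");cb=cam("wrist",B["e"],B["q"])
f=lambda c,x,y,o,z: pix2plane(c,o[0]+x/10-.45,o[1]+y/10-.45,z).round(4)
print("B ring",f(cb,310,310,(288,167),.018),"boss",f(cb,308,338,(288,167),.025),"rim",f(cb,308,296,(288,167),.012))
print(read_eef_pos())
```

```text
B ring [0.4617 0.213  0.018 ] boss [0.4618 0.2134 0.025 ] rim [0.4619 0.2136 0.012 ]
[0.46161837 0.21095303 0.12499762]
```

Run:
```python
from h import *
q=down(np.radians(9.85+180))
servo_line([.4620,.2141,.04],speed=.15,orientation=q)
hit=servo_line([.4620,.2141,.006],speed=.06,until_force=15)
print(hit,read_eef_pos(),read_wrist_force(),read_time_s())
close(80); print(read_opening(),read_eef_pos(),read_wrist_force())
im=read_camera("wrist"); cv2.imwrite("pics/g1.png",im)
print(read_time_s())
```

```text
False [0.46198888 0.2140984  0.00588487] [ 0.42551868 -0.96419549  0.14773766] 7.7
0.03059123081943157 [0.46253606 0.21434753 0.00652228] [-1.52870596e-03  7.30426911e-01  4.78351694e+00]
8.3083
```

View pics/g1.png

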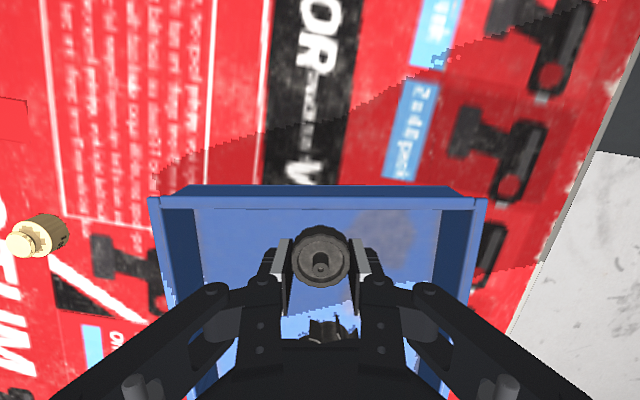

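The drum shows at (321,258) between the pads; opening 30.6 mm is under 34, so I'll check where it sits on the pads.

Run:
```python
from h import *
im=cv2.imread("pics/g1.png"); crop(im,260,215,380,305,6.6,"pics/g1c.png")
e,q=read_eef_pos(),read_tool_rot();c=cam("wrist",e,q);Rm=rot(q).as_matrix();print(e)
for P in [(0,0,-.012),(0,0,-.019),(.011,.017,-.003),(-.011,.017,-.003),(.011,-.017,-.003),(.011,.017,-.038)]:
  p=proj(c,e+Rm@np.array(P));print(P,p.round(1),((p-[260,215])*6.6).round(0))
```

```text
[0.46256305 0.21434919 0.0064992 ]
(0, 0, -0.012) [318.4 263.4] [386. 320.]
(0, 0, -0.019) [318.4 270.8] [385. 368.]
(0.011, 0.017, -0.003) [349.8 236.8] [593. 144.]
(-0.011, 0.017, -0.003) [348.5 272.1] [584. 377.]
(0.011, -0.017, -0.003) [287.1 236.8] [179. 144.]
(0.011, 0.017, -0.038) [358.2 272.9] [648. 382.]
```

View pics/g1c.png

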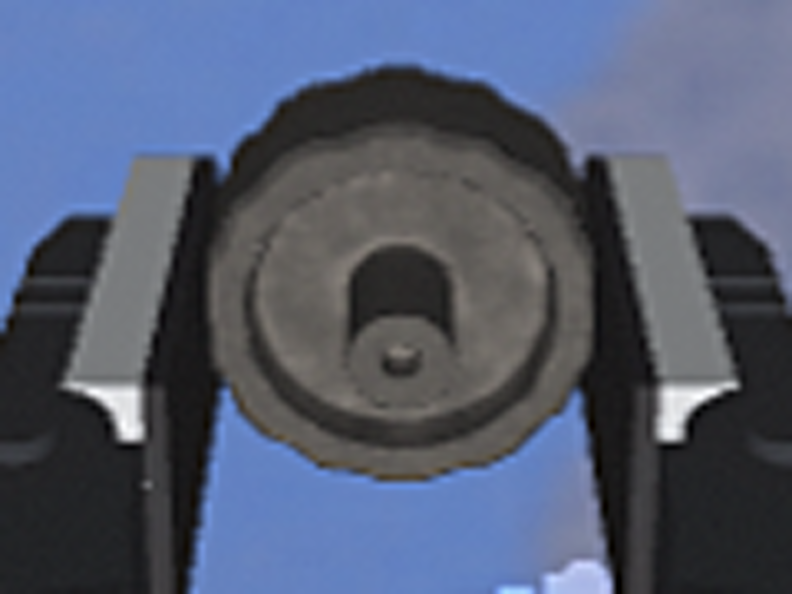

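```bash
cat >> h.py <<'E'
MY=np.radians(-10.05+180)
def shot(n):
    e,q=read_eef_pos(),read_tool_rot(); im=read_camera("wrist")
    cv2.imwrite(f"pics/{n}.png",im); np.savez(f"pics/{n}.npz",e=e,q=q); return e,q,im
E
python3 - <<'E'
from h import *
servo_line([.4620,.2141,.10],speed=.2)
print(read_opening(),read_wrist_force())
move_pose([.5621,-.1027,.20],down(MY))
servo_line([.5621,-.1027,.166],speed=.1)
pause(.2)
e,q,im=shot("h1"); print(e,q,read_opening(),read_wrist_force(),read_time_s())
crop(im,240,190,400,310,5,"pics/h1c.png")
s=read_camera("scene"); crop(s,300,130,400,205,8,"pics/h1s.png")
E
```

```text
0.03028787268735969 [ 0.14435568  0.81059915 -1.11275935]
[ 0.56252563 -0.10262544  0.16672506] [ 3.99201596e-04 -6.42526414e-01  7.66263303e-01 -4.45683814e-04] 0.030575604625714282 [ 0.5045163  -0.2467761  -0.84200682] 10.975
```

View pics/h1c.png

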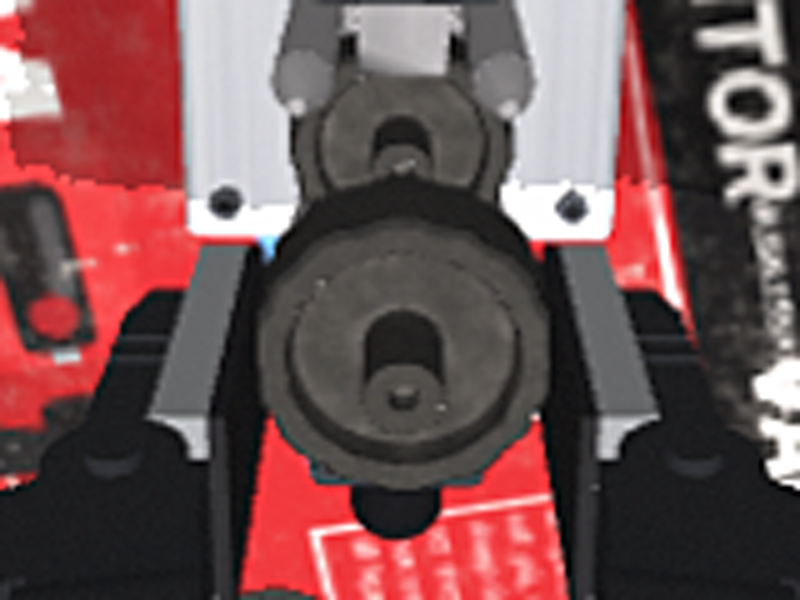

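View pics/h1s.png

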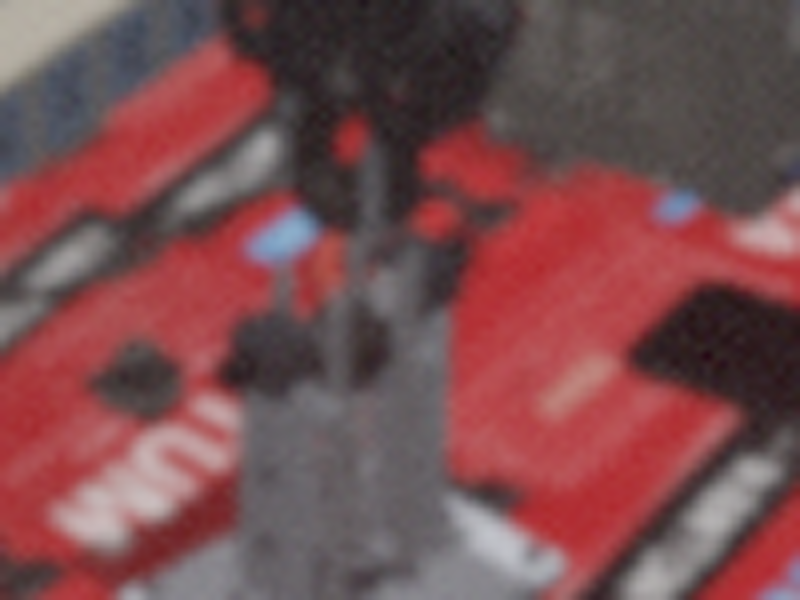

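Run:
```python
from h import *
M=np.load("pics/h1.npz");c=cam("wrist",M["e"],M["q"]);Rm=rot(M["q"]).as_matrix()
def loc(x,y,z):
    w=pix2plane(c,240+(x+.5)/5-.5,190+(y+.5)/5-.5,z); return w.round(4),((Rm.T@(w-M["e"]))[:2]*1000).round(2)
z=M["e"][2]
print("held ring",loc(405,349,z+.012),"held boss",loc(404,388,z+.019))
print("latched boss",loc(404,163,.127),"rodtips",loc(296,106,.149),loc(508,108,.149), "tool yaw",np.degrees(np.arctan2(Rm[1,1],Rm[0,1])))
```

```text
held ring (array([ 0.5608, -0.1051,  0.1787]), array([2.73, 1.25])) held boss (array([ 0.561 , -0.1048,  0.1857]), array([2.39, 1.13]))
latched boss (array([ 0.561 , -0.1043,  0.127 ]), array([1.96, 1.24])) rodtips (array([ 0.571, -0.123,  0.149]), array([ 18.62, -11.86])) (array([ 0.5458, -0.1183,  0.149 ]), array([18.39, 13.74])) tool yaw 169.96094959507786
```

Run:
```python
from h import *
M=np.load("pics/wm1.npz");c=cam("wrist",M["e"],M["q"])
for x,y in[(157,210),(473,210)]: print(pix2plane(c,290+x/10-.45,160+y/10-.45,.149).round(4))
for z in(.12,.127): print(z,pix2plane(c,290+31.3-.45,160+(31.5 if z==.12 else 34.0)-.45,z).round(4))
```

```text
[ 0.5547 -0.0834  0.149 ]
[ 0.58   -0.0879  0.149 ]
0.12 [ 0.5642 -0.1029  0.12  ]
0.127 [ 0.5641 -0.1032  0.127 ]
```

Run:
```python
from h import *
c=get_calibration("wrist");print(c)
M=np.load("pics/wm1.npz");print(M["e"],M["q"]);cm=cam("wrist",M["e"],M["q"])
print(pix2plane(cm,290+31.6-.45,160+31.5-.45,.12),pix2plane(cm,290+31.3-.45,160+31.5-.45,.12))
M=np.load("pics/h1.npz");print(M["e"],M["q"])
```

```text
{'fx': 282.2807952468917, 'fy': 282.2807952468917, 'cx': 320.16005108467454, 'cy': 197.72616690524882, 'k1': -0.021927932437360836, 'tool_from_camera': array([[ 8.85155160e-04, -9.51992030e-01, -3.06121530e-01,
         7.83025207e-02],
       [ 9.99999020e-01,  5.10492630e-04,  1.30395722e-03,
         8.07986334e-04],
       [-1.08508409e-03, -3.06122384e-01,  9.51991549e-01,
        -1.42050454e-01],
       [ 0.00000000e+00,  0.00000000e+00,  0.00000000e+00,
         1.00000000e+00]])}
[ 0.56178192 -0.10627138  0.23005684] [ 8.16429557e-05  7.66803655e-01  6.41881722e-01 -5.37591076e-05]
[ 0.56448394 -0.10295033  0.12      ] [ 0.56420895 -0.10290132  0.12      ]
[ 0.56252563 -0.10262544  0.16672506] [ 3.99201596e-04 -6.42526414e-01  7.66263303e-01 -4.45683814e-04]
```

Run:
```python
from h import *
for i in range(4):
    print(np.array(get_calibration("wrist")["tool_from_camera"])[:3,3],read_eef_pos(),rot(read_tool_rot()).as_matrix()[:,2].round(5))
    if i==1: pause(.05)
print(read_joint_pos(),inverse_kinematics([.5621,-.1027,.166],down(MY)))
```

```text
[ 0.07830252  0.00080799 -0.14205045] [ 0.56239978 -0.10274855  0.16655359] [ 9.6e-04 -1.8e-04 -1.0e+00]
[ 0.07830252  0.00080799 -0.14205045] [ 0.56239978 -0.10274855  0.16655359] [ 9.6e-04 -1.8e-04 -1.0e+00]
[ 0.07830257  0.0008079  -0.1420503 ] [ 0.56231835 -0.10276646  0.16642116] [ 7.1e-04 -1.3e-04 -1.0e+00]
[ 0.07830257  0.0008079  -0.1420503 ] [ 0.56231835 -0.10276646  0.16642116] [ 7.1e-04 -1.3e-04 -1.0e+00]
[-1.80760354e-01  3.44781910e-01 -3.00547069e-02  1.19523823e+00
  4.06220942e-07 -1.57608291e+00] [-0.18071442  0.34516586 -0.03058851  1.19504195  0.         -1.57610516]
```

Run:
```python
from h import *
servo_line([.5626,-.1014,.160],speed=.05); 
print(read_eef_pos(),read_wrist_force())
for z in (.150,.144,.138):
    h=servo_line([.5626,-.1014,z],speed=.04,until_force=8)
    print(z,h,read_eef_pos().round(4),read_wrist_force().round(2),round(read_opening(),4))
    if h: break
e,q,im=shot("d1"); crop(im,240,190,400,310,5,"pics/d1c.png"); print(read_time_s())
```

```text
[ 0.56229371 -0.1012985   0.1595233 ] [-0.08484585  0.34633201 -0.19080396]
0.15 False [ 0.5624 -0.1014  0.1496] [-0.69 -0.9  -0.34] 0.0304
0.144 False [ 0.5626 -0.1015  0.1438] [-0.26 -0.38 -0.63] 0.0306
0.138 False [ 0.5626 -0.1016  0.1377] [ 1.19 -2.25 -0.94] 0.0305
12.4
```

View pics/d1c.png

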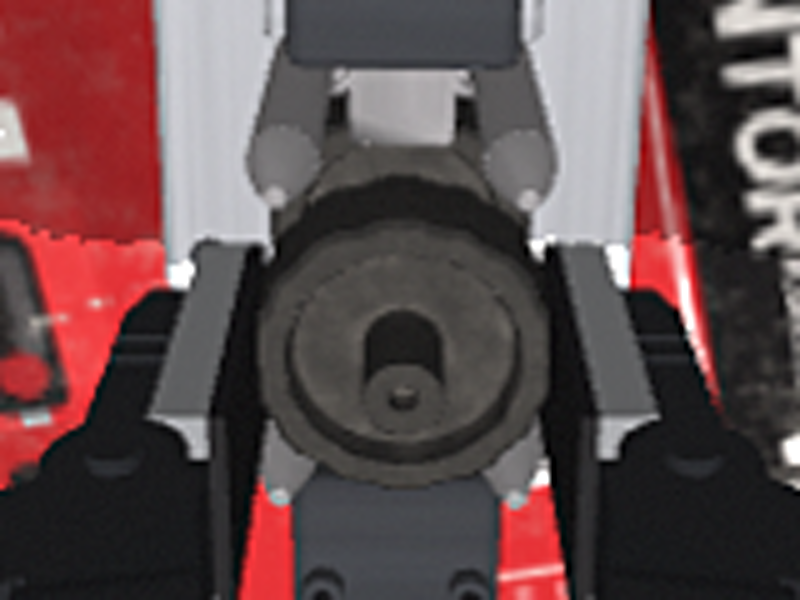

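The drum sits between all four rod tips ((275,197),(528,198),(279,495),(516,497)), with only a ~2 N sideways touch. I'll nudge it accordingly and press.

Run:
```python
from h import *
for z in (.132,.126,.120,.114,.108,.105):
    h=servo_line([.5629,-.1020,z],speed=.04,until_force=30)
    print(z,h,read_eef_pos().round(4),read_wrist_force().round(2),round(read_opening(),4))
    if h: break
e,q,im=shot("p1"); crop(im,240,190,400,310,5,"pics/p1c.png"); print(read_time_s())
```

```text
0.132 False [ 0.5625 -0.1019  0.1316] [ 0.34 -0.47 -0.86] 0.0303
0.126 False [ 0.5627 -0.1019  0.1257] [-0.73  0.17  1.23] 0.0303
0.12 False [ 0.5631 -0.102   0.1201] [ 1.3  -0.25  3.37] 0.0306
0.114 False [ 0.5632 -0.102   0.1143] [1.   0.21 5.22] 0.0307
0.108 False [ 0.5632 -0.102   0.1085] [-0.36  0.24  6.67] 0.0303
0.105 False [ 0.5632 -0.102   0.1056] [-0.91  0.34  7.61] 0.0304
14.2
```

View pics/p1c.png

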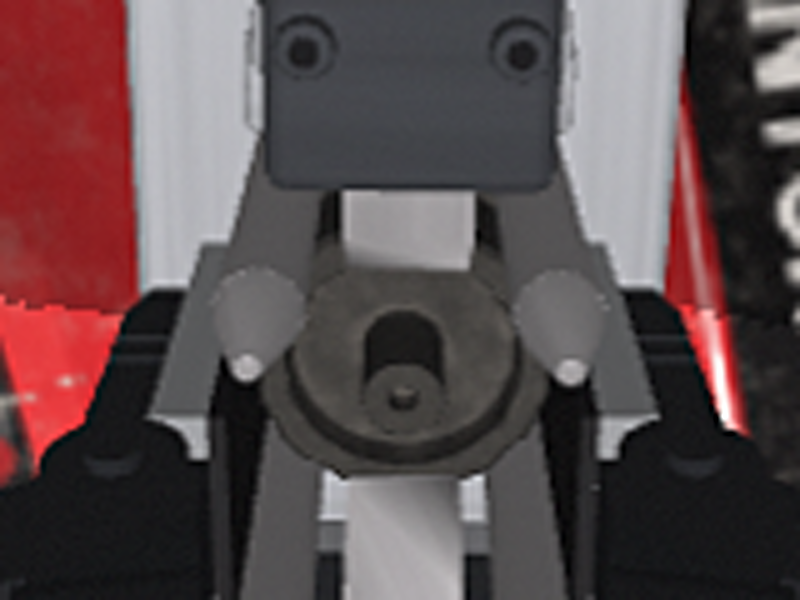

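Run:
```python
from h import *
h=servo_line([.5629,-.1020,.1015],speed=.04,until_force=30)
print(h,read_eef_pos().round(4),read_wrist_force().round(2))
gripper_open(); print(read_eef_pos().round(4),read_wrist_force().round(2),read_opening())
servo_line([.5629,-.1020,.20],speed=.15); pause(.1)
e,q,im=shot("r1"); print(e,read_time_s())
u,v=proj(cam("wrist",e,q),[.5625,-.103,.12]);print(u,v); u,v=int(u),int(v)
crop(im,u-50,v-38,u+50,v+37,8,"pics/r1c.png")
```

```text
False [ 0.5632 -0.102   0.1021] [0.35 1.01 7.5 ]
[ 0.5628 -0.102   0.1014] [-0.5  -1.1   0.45] 0.08557817270493498
[ 0.56226509 -0.10187945  0.19875658] 15.9917
318.1009239776616 204.89309018846043
```

View pics/r1c.png

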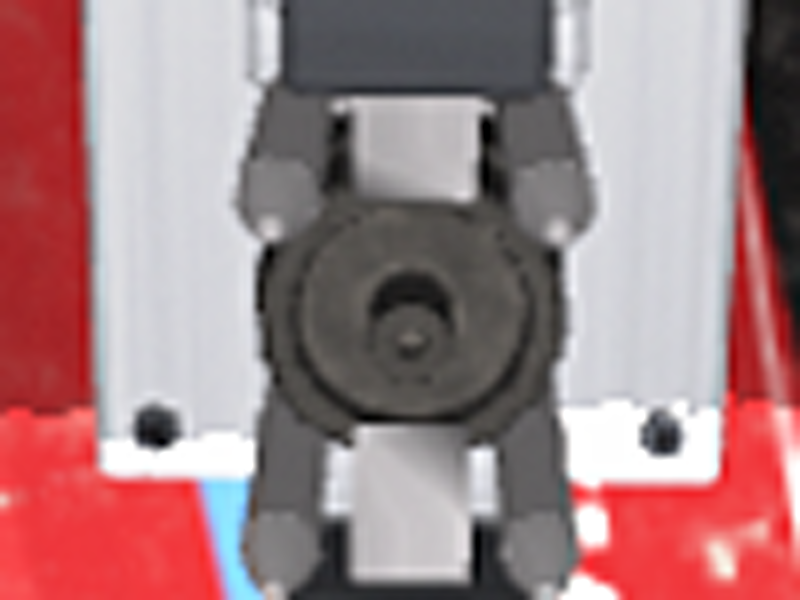

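Rotor 2 is latched: both catch noses overlap its rim (edges at (420,200) and (410,425) in the crop) and the released spring force was about 7.5 N. Now the other drum.

Run:
```python
from h import *
move_pose([.5,.15,.20],down(np.radians(180)))
move_pose([.4303,.3365,.125],down(np.radians(9.85+180))); pause(.15)
e,q,im=shot("wa1"); print(e,read_time_s()); u,v=proj(cam("wrist",e,q),[.4303,.338,.018]); u0,v0=int(u)-30,int(v)-30;print(u0,v0); crop(im,u0,v0,u0+60,v0+60,10,"pics/wa1c.png")
```

```text
[0.43154722 0.33538201 0.12571795] 18.0667
290 168
```

View pics/wa1c.png

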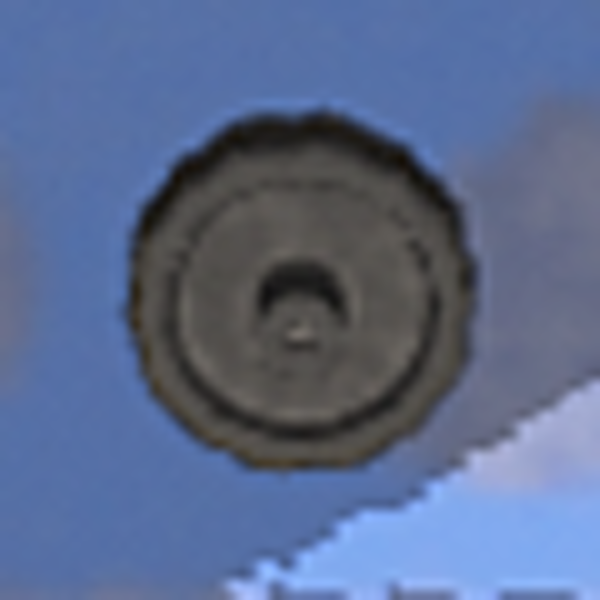

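View pics/wa1.png

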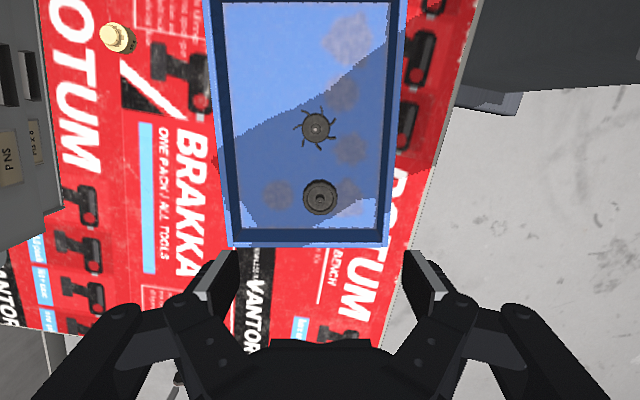

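Run:
```python
from h import *
f=lambda c,x,y,o,z: pix2plane(c,o[0]+x/10-.45,o[1]+y/10-.45,z)
A=np.load("pics/wa1.npz");c=cam("wrist",A["e"],A["q"]);print(get_calibration("wrist")["tool_from_camera"][:3,3])
print(f(c,309,305,(290,168),.018),f(c,299,332,(290,168),.025))
B=np.load("pics/wb2.npz");c=cam("wrist",B["e"],B["q"])
print(f(c,310,310,(288,167),.018),f(c,308,338,(288,167),.025))
print(read_eef_pos())
```

```text
[ 0.07804167  0.00069167 -0.14205029]
[0.42991418 0.33787313 0.018     ] [0.4307621  0.33833106 0.025     ]
[0.46173282 0.21299178 0.018     ] [0.46181189 0.21341961 0.025     ]
[0.43140095 0.33545743 0.12565471]
```

Run:
```python
from h import *
q=down(np.radians(9.85+180))
servo_line([.4304,.3377,.04],speed=.15,orientation=q)
hit=servo_line([.4304,.3377,.007],speed=.06,until_force=15)
print(hit,read_eef_pos(),read_wrist_force())
close(80); print(read_opening(),read_eef_pos(),read_wrist_force())
servo_line([.4304,.3377,.11],speed=.2); print(read_opening())
move_pose([.5,.15,.20],down(np.radians(180)))
move_pose([.5629,-.1017,.20],down(MY))
servo_line([.5629,-.1017,.166],speed=.1)
pause(.2)
e,q,im=shot("h2"); print(e,read_opening(),read_wrist_force(),read_time_s())
crop(im,240,190,400,310,5,"pics/h2c.png")
```

```text
False [0.43063355 0.33771204 0.00685599] [ 2.98411613  0.23968738 -1.11134643]
0.03027017854781968 [0.43065148 0.3379639  0.0074504 ] [0.29242062 0.12273087 4.60880187]
0.030373666403913775
[ 0.56331695 -0.10161499  0.16673434] 0.030495089573767193 [0.24628458 0.37619929 0.23468182] 23.35
```

View pics/h2c.png

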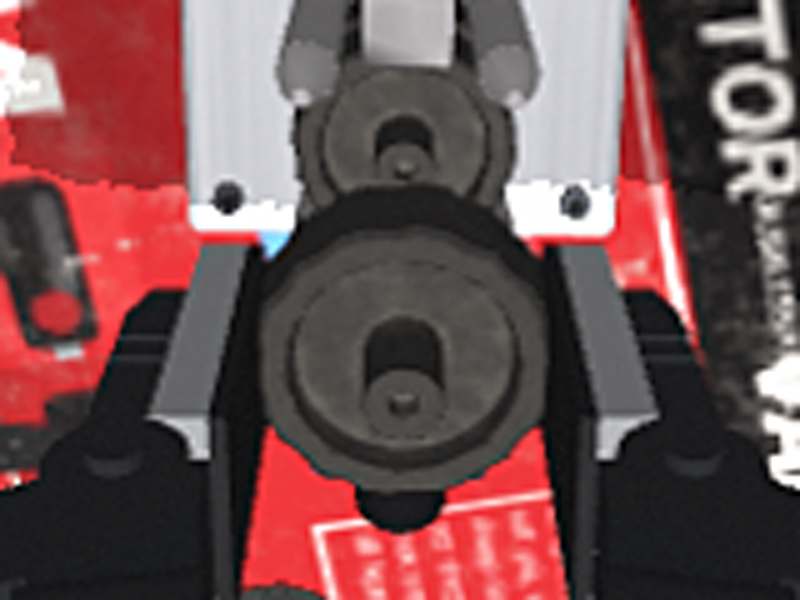

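Held drum sits ~1 mm further back in the hand than the first one (boss at (404,398) vs (404,388)); shifting the target accordingly.

Run:
```python
from h import *
X,Y=.5628,-.1030
servo_line([X,Y,.158],speed=.05)
for z in (.150,.144,.138):
    h=servo_line([X,Y,z],speed=.04,until_force=8)
    print(z,h,read_eef_pos().round(4),read_wrist_force().round(2),round(read_opening(),4))
    if h: break
e,q,im=shot("d2"); crop(im,240,190,400,310,5,"pics/d2c.png"); print(read_time_s())
```

```text
0.15 False [ 0.5626 -0.103   0.1497] [-0.18 -0.14 -0.68] 0.0305
0.144 False [ 0.5626 -0.1029  0.1437] [ 0.11 -0.1   0.23] 0.0309
0.138 False [ 0.5626 -0.1029  0.1376] [-0.6  -0.04 -0.99] 0.0304
24.6583
```

View pics/d2c.png

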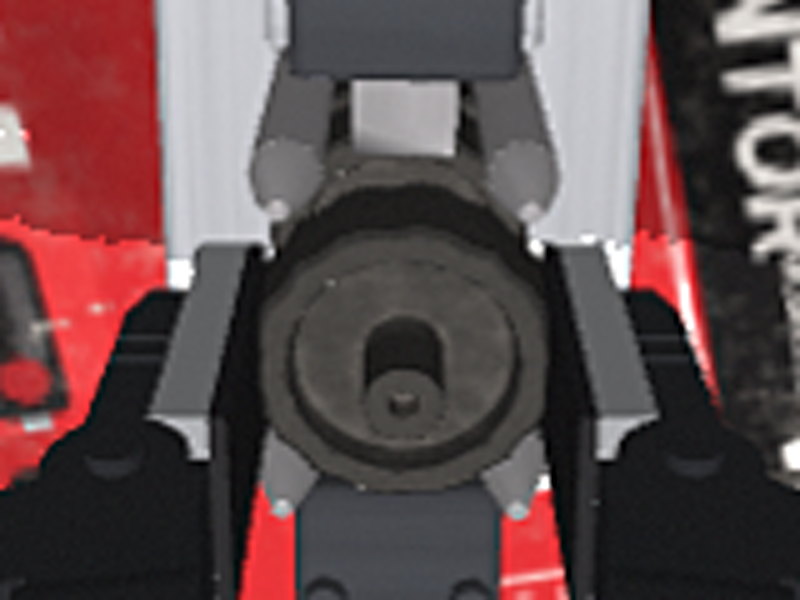

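The drum is centred between the rods (tips at x 277/529 and 282/518) with under 1 N sideways. Pressing.

Run:
```python
from h import *
X,Y=.5628,-.1030
for z in (.130,.124,.118,.112,.106,.1020):
    h=servo_line([X,Y,z],speed=.04,until_force=35)
    print(z,h,read_eef_pos().round(4),read_wrist_force().round(2),round(read_opening(),4))
    if h: break
pause(.2);print(read_eef_pos().round(4),read_wrist_force().round(2))
e,q,im=shot("p2"); crop(im,240,190,400,310,5,"pics/p2c.png"); print(read_time_s())
```

```text
0.13 False [ 0.5627 -0.103   0.1297] [-0.85 -0.39 -0.29] 0.0307
0.124 False [ 0.5632 -0.1033  0.1244] [ 0.11 -1.43  5.62] 0.0302
0.118 False [ 0.5633 -0.1033  0.1186] [-1.67 -2.21  6.24] 0.0307
0.112 False [ 0.5633 -0.1033  0.1128] [-1.73 -1.53  8.03] 0.0302
0.106 False [ 0.5634 -0.1033  0.1069] [-0.99 -1.89  8.58] 0.0301
0.102 False [ 0.5634 -0.1033  0.103 ] [-1.78 -2.01  9.96] 0.0303
[ 0.5634 -0.1033  0.1031] [-1.57 -0.72  9.61]
26.7083
```

View pics/p2c.png

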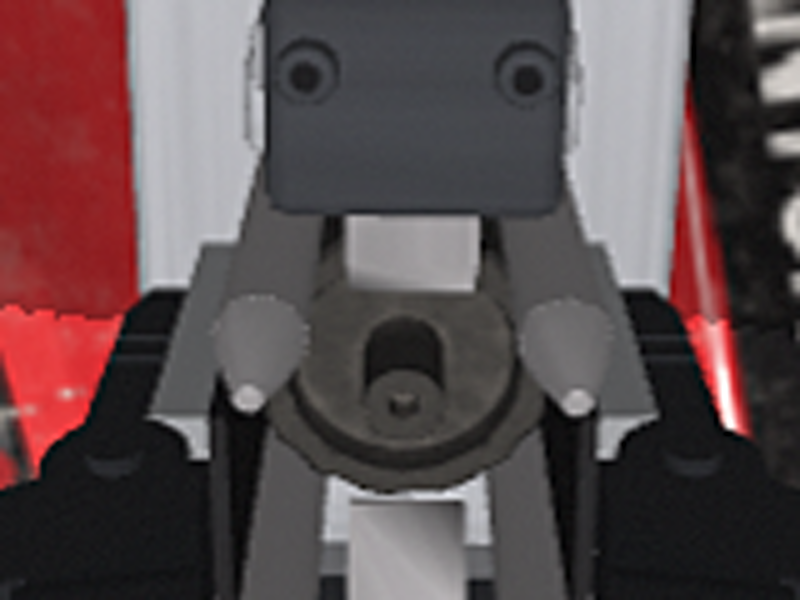

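Run:
```python
from h import *
gripper_open(); print(read_eef_pos().round(4),read_wrist_force().round(2),read_opening())
servo_line([.5629,-.1025,.20],speed=.12); pause(.1)
e,q,im=shot("r2"); print(e,read_time_s())
u,v=proj(cam("wrist",e,q),[.5625,-.103,.12]);u,v=int(u),int(v)
crop(im,u-50,v-38,u+50,v+37,8,"pics/r2c.png")
move_pose([.40,.02,.28],down(np.pi)); pause(.3)
s=read_camera("scene"); crop(s,300,150,400,225,8,"pics/s_end.png")
t=read_camera("top"); cv2.imwrite("pics/t_end.png",t); print(read_time_s())
```

```text
[ 0.5628 -0.103   0.1018] [-0.37  0.49  0.1 ] 0.08539370131341711
[ 0.56244542 -0.10241537  0.19910074] 28.4083
29.6917
```

View pics/r2c.png

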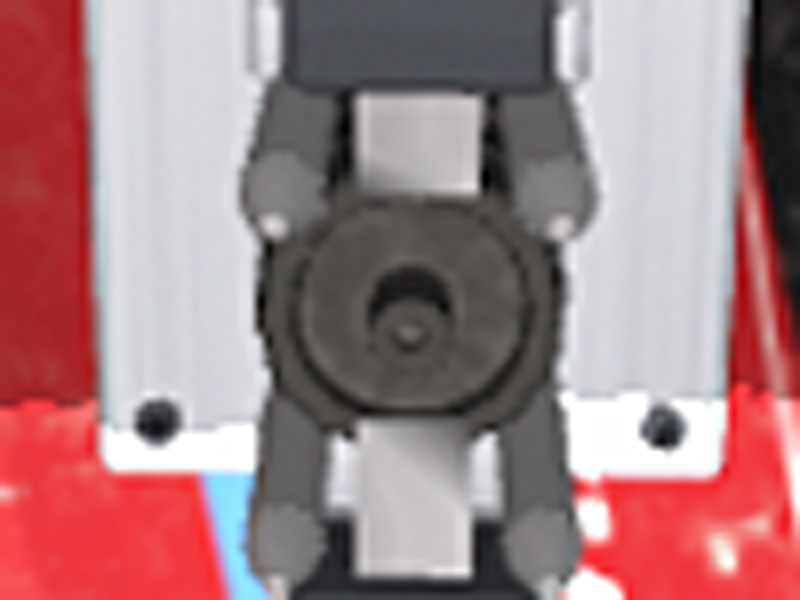

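View pics/s_end.png

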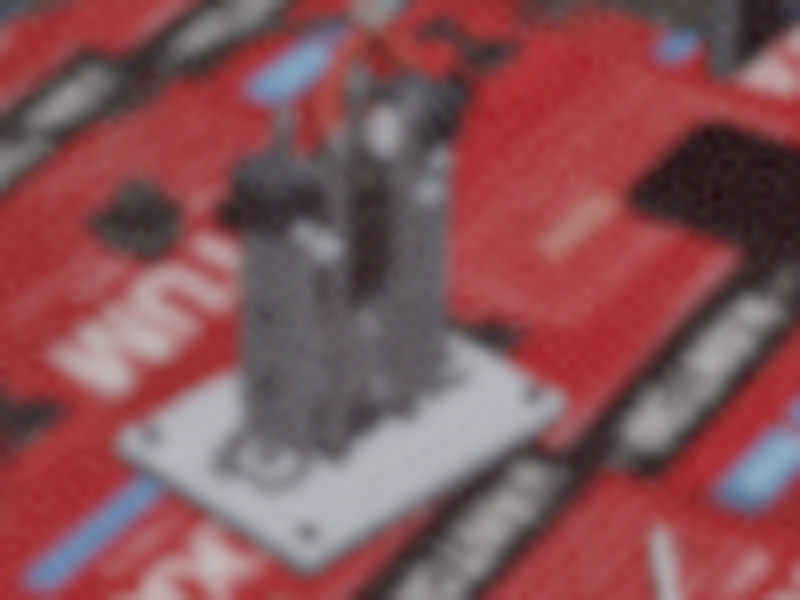

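View pics/t_end.png

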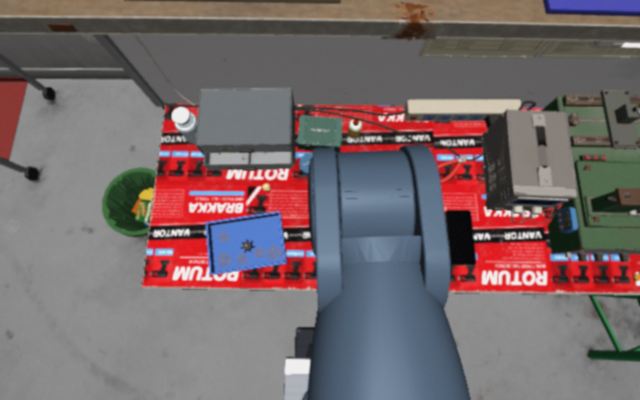

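The wrist crop shows both catch noses over the top rim, at (418,195) and (415,418), and the rotor looks level. The scene crop shows a dark three-rotor stack at (368,180–300), and only the vane rotor is left in the tray at (247,245). Handing in.

Run:
```python
from station import *
job_done()
```

```text
the job is handed in; nothing more can be done
```

I placed both drum rotors from the tray on the magazine column, boss up, and pressed each one down until it latched. I then handed the job in after about 30 s of robot time.

**Latching:** After each release, the wrist picture showed both catch noses over the level rim of the top rotor. The final scene picture shows a three-rotor stack in the column. I had no direct reading of the catch or follower positions, so this rests on the pictures and the press forces.

**Forces:** The final pressing force was about 7.5 N for the first rotor and 9.6 N for the second. The second is below the roughly 11.5 N expected at full travel, though it was pressed to an estimated 6 mm below the catch level.

**Other things on the bench:** The vane rotor is still in its place in the tray. I did not touch the lug rotor, screwdriver or marker. In the last top view the arm hid part of the bench, so I did not re-check all of them there.

**Readings that disagreed:**
- **Camera positions:** the top camera's y position differed from the wrist camera's by about 4 mm. I used the wrist camera, after checking it with a half-turned second view.
- **Wrist calibration:** the wrist camera's calibration shifted by about 1 mm during the run, so I aligned each rotor to the rods in the same picture.
- **Gripper opening:** it read about 30.5 mm on the 34 mm rotors, but the pictures showed them seated well inside the pads.

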